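Latch the sample carriage at the reading position

TASK

Two alike sprung sample slides stand on the bench; only one has a bottle in its cup. With closed fingertips push that slide's upright plate all the way back to its end stop without ramming the stop, and let go, so that the slide springs back by itself and latches against its stop pin in the middle, with the bottle between the two light-gate heads. Grip or lift nothing, do not touch the bottle or the pin, and leave the empty slide and the glassware and bottle beside the stations alone.

Things in the scene. Friction and masses are not known exactly. Their poses are not given: they have to be found in the camera images.
- reader_a: The loaded sample station: its carriage cup holds the sample bottle. It may be the left or the right one of two alike stations. Fixed base plate 244 x 124 x 10 mm. Origin on the bench; local +x = push direction (away from the robot, within 20 deg), z up; base from x -140 to +104 mm. Two grey light-gate heads 68 mm high at x +40, y +-54 mm; stop-pin bracket on the right.
- reader_a_carriage (a joint): Slide along local +x, m: 0 = out (spring's rest), 0.040 = middle, held by the stop pin, 0.070 = end stop. Spring back: 4 N at 0, 6 N at 0.040, 8 N at 0.070; damped, 40 N s/m. A cam on its right lifts the pin on the way in (about 1 N more); beyond 0.042 the pin drops behind it, so the slide, let go, returns to 0.040 and stays. Let go earlier it runs out to 0.
- reader_a_push (a point): Middle of the front face of the slide's upright push plate (moves with it), 55 mm above the bench. Face 70 mm wide, from 14 to 78 mm above the bench, facing local -x; behind it a brace slopes down at 45 degrees. At slide 0 it is 120 mm before the station's origin. The space in front is free above the 10 mm base.
- reader_a_cup (a point): Centre of the inner floor of the round white cup on the slide (moves with it), 29 mm above the bench, 120 mm along local +x from the push face (at slide 0: above the station's origin). Cup: inside 39 mm wide, walls 27 mm above this floor.
- reader_a_pin: Spring-loaded steel stop pin, 8 mm thick, upright, with a black knob 18 mm wide whose top is 77 mm above the bench; at local x +18, y -38 mm (right of the track). Origin at its lower tip: 26.5 mm above the bench when down, about 9 mm higher while on the cam. It moves by itself as the slide passes.
- reader_b: The empty sample station, the same in build; its cup is empty and its carriage shall stay out. Fixed base plate 244 x 124 x 10 mm. Origin on the bench; local +x = push direction (away from the robot, within 20 deg), z up; base from x -140 to +104 mm. Two grey light-gate heads 68 mm high at x +40, y +-54 mm; stop-pin bracket on the right.
- reader_b_carriage (a joint): Slide along local +x, m: 0 = out (spring's rest), 0.040 = middle, held by the stop pin, 0.070 = end stop. Spring back: 4 N at 0, 6 N at 0.040, 8 N at 0.070; damped, 40 N s/m. A cam on its right lifts the pin on the way in (about 1 N more); beyond 0.042 the pin drops behind it, so the slide, let go, returns to 0.040 and stays. Let go earlier it runs out to 0.
- reader_b_push (a point): Middle of the front face of the slide's upright push plate (moves with it), 55 mm above the bench. Face 70 mm wide, from 14 to 78 mm above the bench, facing local -x; behind it a brace slopes down at 45 degrees. At slide 0 it is 120 mm before the station's origin. The space in front is free above the 10 mm base.
- reader_b_cup (a point): Centre of the inner floor of the round white cup on the slide (moves with it), 29 mm above the bench, 120 mm along local +x from the push face (at slide 0: above the station's origin). Cup: inside 39 mm wide, walls 27 mm above this floor.
- reader_b_pin: Spring-loaded steel stop pin, 8 mm thick, upright, with a black knob 18 mm wide whose top is 77 mm above the bench; at local x +18, y -38 mm (right of the track). Origin at its lower tip: 26.5 mm above the bench when down, about 9 mm higher while on the cam. It moves by itself as the slide passes.
- sample: White screw-cap sample bottle, 34 mm wide, 68 mm high, blue cap, about 45 g, standing loosely in the loaded station's cup; its top is 97 mm above the bench. Origin at the centre of its underside, z up.
- beaker: Bystander: clear glass beaker, 75 mm wide, 95 mm high, loose, left of the stations. Origin at the centre of its underside.
- spare_sample: Bystander: white bottle with a red cap, 42 mm wide, 85 mm high, loose on the bench right of the stations. Origin at the centre of its underside.
- flask: Bystander: conical flask, 65 mm wide, 103 mm high, loose on the bench right of the stations. Origin at the centre of its underside.
Mind the look-alikes: they are no part of the job. Leave any pink look-alike of the sample alone.

How it is judged:
By the outcome, as a careful person would: the job done as asked, in the order asked, and still so for the second after the job is handed in, with the robot touching nothing.
It also fails if it takes over 37 s, if anything falls off the work surface, if the arm or the gripper's body presses on something with over 40 N, if the wrist force passes 120 N, or if a joint passes its speed limit or range.

ROBOT

A 7-joint arm with a two-finger parallel gripper is mounted at the origin on a cart in front of the work surface, level with it; the furniture and walls round the work are solid. World frame = base frame: x ahead of the robot, y to its left, z up, the work surface at z = 0. Lengths are in m, angles in rad, forces in N, time in s.
With the tool pointing down it reaches from about 0.4 to 0.85 m from the base axis. Payload 4.5 kg.
Tool frame: the origin (TCP) lies on the centre line of the jaws, within the pads' length; the fingertips stand 11 mm ahead of it and the grasp point (between the pads) lies 8 mm behind it; z points along the fingers, x is the direction in which the jaws open and shut, and the axes are right-handed (so a half turn about z gives the same grasp; the last joint's range is limited). The gripper opens to 88 mm and grips with 3 to 60 N. Pads are 18 mm wide; open, the fingers measure 123 mm over their backs; the gripper's body (75 mm by 187 mm) begins 45 mm behind the grasp point.
Start: joints at [-1.17, 0.689, -0.195, 1.565, 0.157, 0.902, -0.215], TCP at [0.224, 0.583, 0.25] pointing down, gripper open.
Joint ranges: [-3.01, 3.01], [-0.46, 2.08], [-1.47, 1.51], [0.13, 2.56], [-1, 4.14], [0.04, 2.09], [-2.66, 2.66]. Speed limits (rad/s): [2.57, 2.57, 3.14, 3.14, 3.14, 3.14, 3.14].

INTERFACE

Orientations are given as a unit quaternion [x, y, z, w].
In Python, from plant import r, vision, order, nets gives the robot as it stands.
- The arm moves only by the tool send_rows, never from a script. Its argument "series" is a list of rows, each an object with "delta_pos": the shift along the tool's x, y, z in cm, a list of three; "turn": the turn about the tool's z in degrees; "jaw": the closure, from 0 (fully open) to 1 (shut). In form: [{"delta_pos": [x, y, z], "turn": turn, "jaw": jaw}, ...]. A call has 1 to 8 rows; each row is the pose to reach, as a shift and turn from the pose commanded when the call began, along the tool's axes at that moment; what a row does not reach only later rows make up. A row lasts 1/12 s, in which the tool goes at most 41.7 mm and 7.16 degrees, less where a joint would pass 70% of its speed; a pose out of reach is approached as far as the arm can. A call with a gripper value outside its range is refused whole. The fingers move at their own pace and stop on an object; "force" is the grip in N (left out, the last holds). Time passes only in rows, so rows that repeat a pose let the fingers close. It gives the time, the measured TCP pose, the force and the opening at its end, in the units of the state.
- r.get_state(): the state, without advancing time (a new reading comes with each control period).
- vision.snapshot(name): name is "scene" or "top"; returns the picture (420x560x3 uint8, blue, green, red); there is no depth.
- vision.camera_params(name): a dict with "intrinsics" (3x3 intrinsics, pixels), "extrinsics" (4x4, takes a point from world to camera coordinates). Camera axes: x right, y down, z forward; pixel columns grow to the right and rows downward; lengths in m; the calibration is good to about 2 mm. A picture is of the moment at which its call begins. camera_params takes no time and is no camera call.
- order.finish_job(): hands the job in, once; it reports no verdict.
Trained networks look in the newest picture that a camera, given by its name, has taken for a name from the list of things; names that differ only in an ending like _2 or _b are one class to them, and where a whole thing is asked for, a point or a joint stands for the part that bears it (a point fixed in the world has none). Each returns a list of dicts, best first, with "score" (0 to 1); they miss things now and then, are a little off and sometimes report something else, mostly with a low value. They report only what shows in the picture. A call takes as long as a camera call. They do not tell look-alikes from the thing itself.
- nets.boxes_of(camera, label): "location" ([row, column] as shares, 0 to 1, of the picture: columns of its width, rows of its height, amid what is visible of it).
- nets.trace(camera, label): "region" (420x560 bool, what is visible of it) and "location" ([row, column] as shares, 0 to 1, of the picture: columns of its width, rows of its height, amid what is visible of it).
The state is a dict: "clock": time; "q": joint angles; "qd": joint speeds; "joint_torque": joint torques, N m; "tool_pos": TCP position; "eef_rot": TCP orientation; "contact_force": force on the tool from outside, world axes, zero at the start; "moment": the same for the moment, N m; "opening": opening from 0.0 (shut) to 1.0 (fully open).
Only numpy, scipy, OpenCV 4.12 (cv2) and the standard library are available. Lean on these libraries where they do the work, as an engineer would, in place of code of your own. Each camera call takes 0.05 s, during which the arm holds its last target.

## Working session

There is one attempt and no reset: what is moved stays moved. The work goes in short steps, Python scripts to look and compute and a tool call to move; the robot and the scene stay as the last step left them, time stands still between calls to the robot, and variables do not carry over. Pictures are saved under pics/ and viewed, and the job is handed in when it is done.

Besides the shell and the picture viewer there is one more tool, called after "Emit:" by a JSON object that holds its "op" and its "data", one argument or row to a line. send_rows: Moves the arm, as the interface text tells. Its arguments: {"type":"object","properties":{"series":{"type":"array"},"force":{"type":"number"}},"required":["series"]}

```bash
ls; mkdir -p pics; python3 - <<'E'
from plant import r, vision, order, nets
import cv2
s=r.get_state(); print({k:s[k] for k in('clock','tool_pos','eef_rot','contact_force','opening')})
for n in('scene','top'):
    cv2.imwrite(f'pics/{n}0.png',vision.snapshot(n)); p=vision.camera_params(n); print(n,p)
E
```

```text
pics
{'clock': 0.0, 'tool_pos': array([0.22395878, 0.58285782, 0.2489049 ]), 'eef_rot': array([ 8.24180643e-01,  5.66326279e-01, -7.07522680e-04,  5.59891584e-04]), 'contact_force': array([-0.44152579,  0.43952514, -0.32539012]), 'opening': 1.0032189107432334}
scene {'intrinsics': array([[508.98082667,   0.        , 279.6923346 ],
       [  0.        , 508.98082667, 210.82089408],
       [  0.        ,   0.        ,   1.        ]]), 'extrinsics': array([[ 0.8047792 , -0.59345255,  0.01202156, -0.42189665],
       [-0.4551971 , -0.63003641, -0.62916589,  0.28303984],
       [ 0.38095412,  0.50086744, -0.77717808,  1.33820424],
       [ 0.        ,  0.        ,  0.        ,  1.        ]])}
top {'intrinsics': array([[440.83667851,   0.        , 283.64194804],
       [  0.        , 440.83667851, 220.01782985],
       [  0.        ,   0.        ,   1.        ]]), 'extrinsics': array([[-0.02281605, -0.99973407,  0.00334917,  0.01750847],
       [-0.98365347,  0.02185026, -0.1787412 ,  0.53078479],
       [ 0.17862049, -0.00737259, -0.98389042,  1.31041475],
       [ 0.        ,  0.        ,  0.        ,  1.        ]])}
```

View pics/scene0.png

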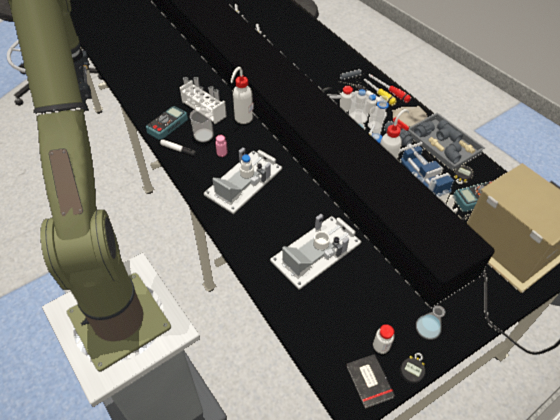

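View pics/top0.png

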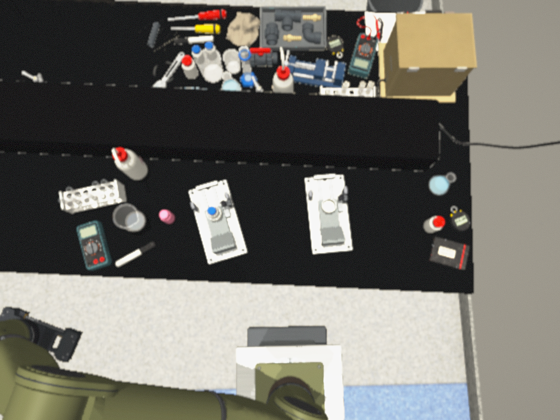

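The loaded station is the left one: the blue cap is at about (213,212) in the top view and (246,160) in the scene view. The pink look-alike is at (166,216). Next I'll fit the station's pose.

```bash
cat > h.py <<'E'
import numpy as np, cv2
from plant import r, vision, order, nets
def proj(n,P):
    p=vision.camera_params(n);P=np.atleast_2d(P);c=P@p['extrinsics'][:3,:3].T+p['extrinsics'][:3,3];u=c@p['intrinsics'].T;return u[:,:2]/u[:,2:]
def back(n,uv,z):
    p=vision.camera_params(n);R=p['extrinsics'][:3,:3];t=p['extrinsics'][:3,3];o=-R.T@t
    uv=np.atleast_2d(uv);d=np.c_[uv,np.ones(len(uv))]@np.linalg.inv(p['intrinsics']).T@R
    return o+d*((z-o[2])/d[:,2])[:,None]
E
python3 - <<'E'
from h import *
from scipy.optimize import minimize
im={n:cv2.imread(f'pics/{n}0.png') for n in('scene','top')}
t=im['top'];g=t.min(2)
roi=np.zeros_like(g);roi[170:270,180:255]=1
m=((g>70)*roi).astype(np.uint8)
k,l,st,_=cv2.connectedComponentsWithStats(m);i=1+st[1:,4].argmax();print(st[i])
cs=max(cv2.findContours((l==i).astype(np.uint8),0,1)[0],key=len)
rect=cv2.minAreaRect(cs);print(rect,'\n',back('top',cv2.boxPoints(rect),.01))
# template fit: base corners white mask IoU both cams
def corners(x,y,a,z=.01):
    L=np.array([[-.14,-.062],[.104,-.062],[.104,.062],[-.14,.062]]);c,s=np.cos(a),np.sin(a)
    return np.c_[L@np.array([[c,s],[-s,c]])+[x,y],np.full(4,z)]
def edge(n):
    G=cv2.GaussianBlur(cv2.cvtColor(im[n],cv2.COLOR_BGR2GRAY),(0,0),1).astype(float);return G
G={n:edge(n) for n in im}
def score(p,det=False):
    tot=0
    for n in im:
        # contrast across the outline: mean inside minus outside, 4mm offsets
        for e in range(4):
            C=corners(*p);A,B=C[e],C[(e+1)%4];nrm=np.cross(B-A,[0,0,1]);nrm/=np.linalg.norm(nrm)
            f=np.linspace(.05,.95,60)[:,None];Q=A+f*(B-A)
            for sgn in(1,-1):
                uv=proj(n,Q+sgn*.003*nrm).astype(np.float32)
                v=cv2.remap(G[n].astype(np.float32),uv[:,0].copy(),uv[:,1].copy(),1)
                tot+=sgn*np.clip(v,0,200).mean()
    return tot
b=back('top',cv2.boxPoints(rect),.01);c0=b.mean(0)
best=None
for a in np.radians(np.arange(-20,21,4)):
    x0=[c0[0]+.018*np.cos(a),c0[1]+.018*np.sin(a),a]
    q=minimize(score,x0,method='Nelder-Mead',options=dict(initial_simplex=[x0]+[np.add(x0,d) for d in([.008,0,0],[0,.008,0],[0,0,.06])]))
    if best is None or q.fun<best.fun:best=q
print(best.x,np.degrees(best.x[2]),best.fun)
x,y,a=best.x;u=np.array([np.cos(a),np.sin(a),0]);v=np.array([-u[1],u[0],0]);O=np.array([x,y,0])
print('push',O-.12*u,'start 160',O-.16*u)
np.save('pose.npy',best.x)
out=[]
for n in im:
    o=im[n].copy();o=cv2.resize(o,None,fx=4,fy=4,interpolation=2)
    def pl(P,c):cv2.polylines(o,[np.int32(proj(n,P)*4+2)],True,c,1)
    pl(corners(*best.x),(0,0,255))
    F=np.array([O-.12*u+s*.035*v+[0,0,z] for s,z in((1,.014),(-1,.014),(-1,.078),(1,.078))]);pl(F,(0,255,0))
    th=np.linspace(0,6.28,30)[:,None];pl(O+.017*(np.cos(th)*u+np.sin(th)*v)+[0,0,.097],(255,255,0))
    pl(O+.018*u-.038*v+.009*(np.cos(th)*u+np.sin(th)*v)+[0,0,.077],(255,0,255))
    cc=(proj(n,O)[0]*4).astype(int);out.append(o[cc[1]-240:cc[1]+200,cc[0]-190:cc[0]+200])
cv2.imwrite('pics/fit.png',np.hstack(out))
for n in im:
    bl=nets.boxes_of(n,'sample');print(n,[(round(d['score'],2),np.array(d['location'])*[420,560]) for d in bl])
E
```

```text
[ 188  179   60   86 3261]
((216.52386474609375, 220.58120727539062), (79.96593475341797, 42.66354751586914), 73.61045837402344) 
 [[0.64851548 0.31995566 0.01      ]
 [0.68562536 0.18878291 0.01      ]
 [0.43588781 0.11815925 0.01      ]
 [0.40121595 0.24565088 0.01      ]]Traceback (most recent call last):
  File "<stdin>", line 33, in <module>
    res = _minimize_neldermead(fun, x0, args, callback, bounds=bounds,
                               **options)
    fxr = func(xr)
    fx = function(np.copy(x), *(wrapper_args + args))
  File "<stdin>", line 25, in score
  File "h.py", line 4, in proj
    p=vision.camera_params(n);P=np.atleast_2d(P);c=P@p['extrinsics'][:3,:3].T+p['extrinsics'][:3,3];u=c@p['intrinsics'].T;return u[:,:2]/u[:,2:]
ValueError: time passes only in moves, steps and waits
```

```bash
cat > h.py <<'E'
import numpy as np, cv2
from plant import r, vision, order, nets
CP={n:vision.camera_params(n) for n in('scene','top')}
def proj(n,P):
    p=CP[n];P=np.atleast_2d(P);c=P@p['extrinsics'][:3,:3].T+p['extrinsics'][:3,3];u=c@p['intrinsics'].T;return u[:,:2]/u[:,2:]
def back(n,uv,z):
    p=CP[n];R=p['extrinsics'][:3,:3];t=p['extrinsics'][:3,3];o=-R.T@t
    uv=np.atleast_2d(uv);d=np.c_[uv,np.ones(len(uv))]@np.linalg.inv(p['intrinsics']).T@R
    return o+d*((z-o[2])/d[:,2])[:,None]
E
cat > fit.py <<'E'
from h import *
from scipy.optimize import minimize
im={n:cv2.imread(f'pics/{n}0.png') for n in('scene','top')}
def corners(x,y,a,z=.01):
    L=np.array([[-.14,-.062],[.104,-.062],[.104,.062],[-.14,.062]]);c,s=np.cos(a),np.sin(a)
    return np.c_[L@np.array([[c,s],[-s,c]])+[x,y],np.full(4,z)]
G={n:cv2.GaussianBlur(cv2.cvtColor(im[n],cv2.COLOR_BGR2GRAY),(0,0),1).astype(np.float32) for n in im}
def score(p,cams=('scene','top')):
    tot=0
    for n in cams:
        for e in range(4):
            C=corners(*p);A,B=C[e],C[(e+1)%4];nrm=np.cross(B-A,[0,0,1]);nrm/=np.linalg.norm(nrm)
            f=np.linspace(.05,.95,60)[:,None];Q=A+f*(B-A)
            for sgn in(1,-1):
                uv=proj(n,Q+sgn*.003*nrm).astype(np.float32)
                v=cv2.remap(G[n],uv[:,0].copy(),uv[:,1].copy(),1)
                tot+=sgn*np.clip(v,0,200).mean()
    return tot
c0=np.array([.543,.218])
def fit(cams):
    best=None
    for a in np.radians([8,12,16,20]):
        x0=[c0[0]+.018*np.cos(a),c0[1]+.018*np.sin(a),a]
        q=minimize(score,x0,args=(cams,),method='Nelder-Mead',options=dict(initial_simplex=[x0]+[np.add(x0,d) for d in([.008,0,0],[0,.008,0],[0,0,.06])]))
        if best is None or q.fun<best.fun:best=q
    print(cams,best.x,np.degrees(best.x[2]),best.fun);return best
fit(('top',));fit(('scene',));best=fit(('scene','top'))
x,y,a=best.x;u=np.array([np.cos(a),np.sin(a),0]);v=np.array([-u[1],u[0],0]);O=np.array([x,y,0])
print('push',O-.12*u,'start 160',O-.16*u)
np.save('pose.npy',best.x)
out=[]
for n in im:
    o=cv2.resize(im[n],None,fx=4,fy=4,interpolation=2)
    def pl(P,c):cv2.polylines(o,[np.int32(proj(n,P)*4+2)],True,c,1)
    pl(corners(*best.x),(0,0,255))
    F=np.array([O-.12*u+s*.035*v+[0,0,z] for s,z in((1,.014),(-1,.014),(-1,.078),(1,.078))]);pl(F,(0,255,0))
    th=np.linspace(0,6.28,30)[:,None];pl(O+.017*(np.cos(th)*u+np.sin(th)*v)+[0,0,.097],(255,255,0))
    pl(O+.018*u-.038*v+.009*(np.cos(th)*u+np.sin(th)*v)+[0,0,.077],(255,0,255))
    cc=(proj(n,O)[0]*4).astype(int);out.append(o[cc[1]-240:cc[1]+200,cc[0]-190:cc[0]+200])
cv2.imwrite('pics/fit.png',np.hstack(out))
E
python3 fit.py
```

```text
('top',) [0.55487139 0.2215631  0.27509399] 15.761724416796952 -279.4631042480469
('scene',) [0.56804756 0.22054229 0.27345748] 15.667959469394892 -180.01356506347656
('scene', 'top') [0.56616833 0.22176208 0.27202241] 15.585735859626414 -401.318115234375
push [0.4505808  0.18952048 0.        ] start 160 [0.41205162 0.17877328 0.        ]
```

View pics/fit.png

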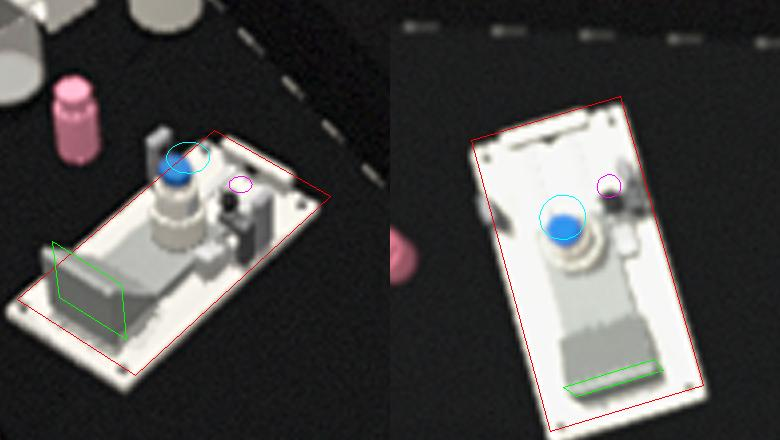

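```bash
sed -i 's/c0=np.array.*/c0=np.array([.532,.216])/; s/\[8,12,16,20\]/[12,14,15.5,17]/' fit.py; python3 fit.py
```

```text
('top',) [0.55490719 0.2215422  0.27145985] 15.553503557573851 -279.5025939941406
('scene',) [0.54921018 0.21520968 0.27629572] 15.830578445140805 -259.2217712402344
('scene', 'top') [0.55055298 0.21734722 0.27610534] 15.819670506025389 -438.6942138671875
push [0.43509805 0.18463395 0.        ] start 160 [0.39661307 0.17372953 0.        ]
```

View pics/fit.png

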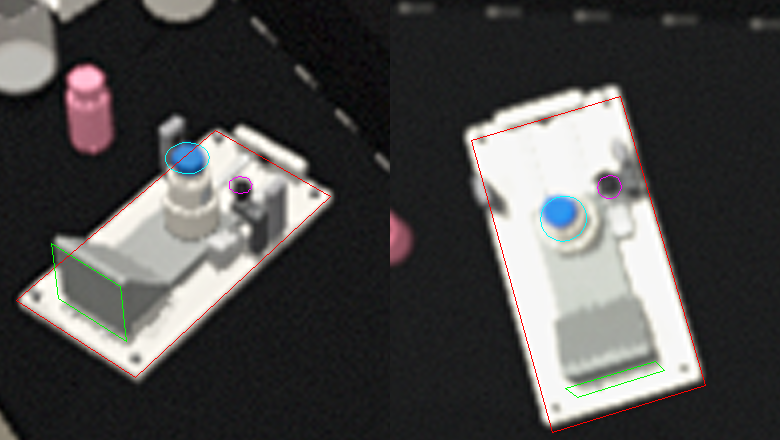

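```bash
cat > mv.py <<'E'
from h import *
import sys
from scipy.spatial.transform import Rotation as R
O=np.array([.552,.2185,0]);a=np.radians(15.7);u=np.array([np.cos(a),np.sin(a),0]);v=np.array([-u[1],u[0],0])
def rep():
    s=r.get_state();M=R.from_quat(s['eef_rot']).as_matrix();p=np.array(s['tool_pos'])
    d=p-O
    print('clock',round(s['clock'],2),'pos',p.round(4),'local xy',(d@u).round(4),(d@v).round(4),'F',np.round(s['contact_force'],1),'Fu',(np.array(s['contact_force'])@u).round(2),'open',round(s['opening'],2))
    ty=M[:,1];print('yaw err of tool y deg',np.degrees(np.arctan2(ty[1],ty[0]))-15.7,'z',M[:,2].round(3))
    return p,M
def to(lx,ly,z):
    p,M=rep();print('delta cm',(100*M.T@(O+lx*u+ly*v+[0,0,z]-p)).round(2))
if __name__=='__main__': to(*map(float,sys.argv[1:4]))
E
python3 mv.py -.157 0 .25
```

```text
clock 0.1 pos [0.224  0.5829 0.249 ] local xy -0.2172 0.4396 F [0.4 0.1 1. ] Fu 0.45 open 1.0
yaw err of tool y deg -36.71308609296429 z [-0.    -0.002 -1.   ]
delta cm [-31.64  31.1   -0.05]
```

Emit:
{"op": "send_rows", "data": {
  "series": [
    {"delta_pos": [-2,2,0],"turn": -5,"jaw": 1},
    {"delta_pos": [-4.5,4.5,0],"turn": -10,"jaw": 1},
    {"delta_pos": [-7,7,0],"turn": -15,"jaw": 1},
    {"delta_pos": [-9.5,9.5,0],"turn": -20,"jaw": 1},
    {"delta_pos": [-12,12,0],"turn": -25,"jaw": 1},
    {"delta_pos": [-14.5,14.5,0],"turn": -30,"jaw": 1},
    {"delta_pos": [-17,17,0],"turn": -35,"jaw": 1},
    {"delta_pos": [-19,19,0],"turn": -36.7,"jaw": 1}
  ]
}}

```text
clock: 0.77
tool_pos: [0.3342, 0.3347, 0.2494]
eef_rot: [0.603, 0.798, -0.001, 0.001]
contact_force: [0.3, 0.1, 0.2]
opening: 0.417
```

```bash
python3 mv.py -.160 0 .25
```

```text
clock 0.77 pos [0.3342 0.3347 0.2494] local xy -0.1783 0.1708 F [0.3 0.1 0.2] Fu 0.29 open 0.42
yaw err of tool y deg 0.11630972721237676 z [-0.    -0.002 -1.   ]
delta cm [-17.09   1.79  -0.03]
```

Emit:
{"op": "send_rows", "data": {
  "series": [
    {"delta_pos": [-3,0.5,0],"turn": 0,"jaw": 1},
    {"delta_pos": [-6,1,0],"turn": 0,"jaw": 1},
    {"delta_pos": [-9,1.5,0],"turn": 0,"jaw": 1},
    {"delta_pos": [-12,1.8,0],"turn": 0,"jaw": 1},
    {"delta_pos": [-14.5,1.8,0],"turn": 0,"jaw": 1},
    {"delta_pos": [-16,1.8,0],"turn": 0,"jaw": 1},
    {"delta_pos": [-16,1.8,0],"turn": 0,"jaw": 1},
    {"delta_pos": [-16,1.8,0],"turn": 0,"jaw": 1}
  ]
}}

```text
clock: 1.43
tool_pos: [0.394, 0.1885, 0.2496]
eef_rot: [0.605, 0.796, 0.0, -0.0]
contact_force: [-0.4, 0.6, -0.1]
opening: 0.005
```

```bash
python3 mv.py -.160 0 .055;python3 - <<'E'
from h import *
for n in('scene','top'):
    i=vision.snapshot(n); cv2.imwrite(f'pics/{n}1.png',i)
E
```

```text
clock 1.43 pos [0.394  0.1885 0.2496] local xy -0.1602 0.0138 F [-0.4  0.6 -0.1] Fu -0.26 open 0.01
yaw err of tool y deg -0.12089362561126293 z [-0.  0. -1.]
delta cm [-1.39  0.03 19.46]
```

View pics/scene1.png

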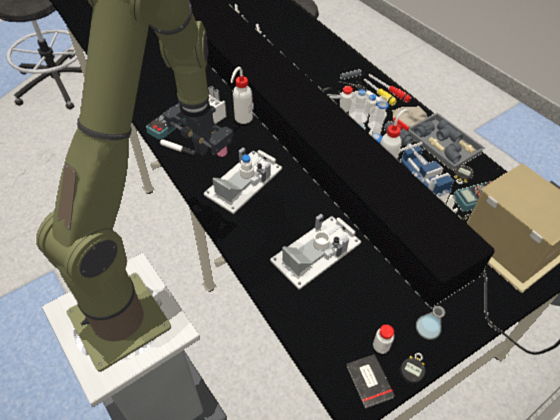

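The gripper is closed and sits above and in front of the plate, appearing at about (210,135) in the scene view. I'll descend now and keep the gap to the plate.

Emit:
{"op": "send_rows", "data": {
  "series": [
    {"delta_pos": [-0.5,0,2.5],"turn": 0,"jaw": 1},
    {"delta_pos": [-1,0,5],"turn": 0,"jaw": 1},
    {"delta_pos": [-1.4,0,8],"turn": 0,"jaw": 1},
    {"delta_pos": [-1.4,0,10.5],"turn": 0,"jaw": 1},
    {"delta_pos": [-1.4,0,12],"turn": 0,"jaw": 1},
    {"delta_pos": [-1.4,0,13],"turn": 0,"jaw": 1},
    {"delta_pos": [-1.4,0,13],"turn": 0,"jaw": 1},
    {"delta_pos": [-1.4,0,13],"turn": 0,"jaw": 1}
  ]
}}

```text
clock: 2.2
tool_pos: [0.3972, 0.1767, 0.1194]
eef_rot: [0.603, 0.798, -0.0, -0.0]
contact_force: [0.5, 0.2, 0.1]
opening: 0.005
```

```bash
python3 mv.py -.160 0 .055;python3 - <<'E'
from h import *
p=r.get_state()['tool_pos']
o=[]
for n in('scene','top'):
    i=vision.snapshot(n); c=proj(n,np.array(p)+[0,0,-.011])[0]; print(n,c)
    x,y=int(c[0]),int(c[1]); i=i.copy(); o.append(cv2.resize(i[y-60:y+60,x-60:x+70],None,fx=3,fy=3,interpolation=2)); cv2.circle(o[-1],(int((c[0]-x+60)*3),int((c[1]-y+60)*3)),3,(0,0,255),-1)
cv2.imwrite('pics/c2.png',np.hstack(o))
E
```

```text
clock 2.2 pos [0.3972 0.1767 0.1194] local xy -0.1603 0.0017 F [0.5 0.2 0.1] Fu 0.53 open 0.01
yaw err of tool y deg 0.13789271484085575 z [-0.001  0.    -1.   ]
delta cm [-0.17  0.03  6.44]
scene [209.57003272 184.463243  ]
top [225.52396146 263.13020291]
```

View pics/c2.png

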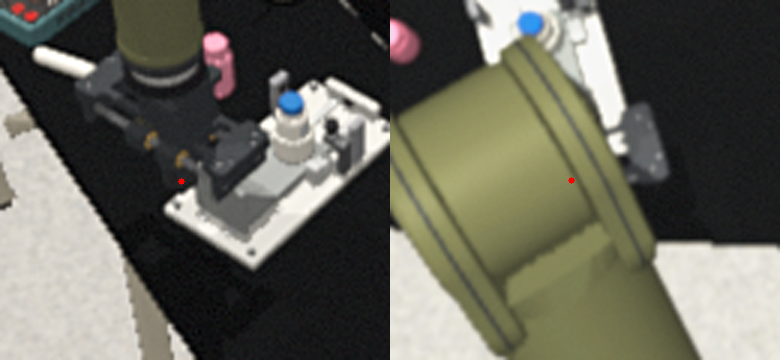

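The fingertip projects to the red dot, in front of the plate with a clear gap. The body clears the pink bottle.

Emit:
{"op": "send_rows", "data": {
  "series": [
    {"delta_pos": [0,0,1.5],"turn": 0,"jaw": 1},
    {"delta_pos": [0,0,3.5],"turn": 0,"jaw": 1},
    {"delta_pos": [0,0,5],"turn": 0,"jaw": 1},
    {"delta_pos": [0,0,6],"turn": 0,"jaw": 1},
    {"delta_pos": [0,0,6.4],"turn": 0,"jaw": 1},
    {"delta_pos": [0,0,6.4],"turn": 0,"jaw": 1},
    {"delta_pos": [0,0,6.4],"turn": 0,"jaw": 1}
  ]
}}

```text
clock: 2.88
tool_pos: [0.3982, 0.1759, 0.0561]
eef_rot: [0.603, 0.797, 0.001, 0.0]
contact_force: [0.4, 0.8, 0.7]
opening: 0.005
```

```bash
python3 mv.py -.135 0 .055
```

```text
clock 2.88 pos [0.3982 0.1759 0.0561] local xy -0.1596 0.0007 F [0.4 0.8 0.7] Fu 0.6 open 0.01
yaw err of tool y deg 0.06325315004801979 z [ 0.001  0.001 -1.   ]
delta cm [-0.07  2.46  0.11]
```

Now I'll approach slowly until contact.

Emit:
{"op": "send_rows", "data": {
  "series": [
    {"delta_pos": [0,0.4,0],"turn": 0,"jaw": 1},
    {"delta_pos": [0,0.8,0],"turn": 0,"jaw": 1},
    {"delta_pos": [0,1.2,0],"turn": 0,"jaw": 1},
    {"delta_pos": [0,1.6,0],"turn": 0,"jaw": 1},
    {"delta_pos": [0,2.0,0],"turn": 0,"jaw": 1},
    {"delta_pos": [0,2.4,0],"turn": 0,"jaw": 1},
    {"delta_pos": [0,2.4,0],"turn": 0,"jaw": 1}
  ]
}}

```text
clock: 3.47
tool_pos: [0.4221, 0.1822, 0.0562]
eef_rot: [0.604, 0.797, 0.001, 0.0]
contact_force: [-0.6, 0.5, -0.3]
opening: 0.008
```

```bash
python3 mv.py -.125 0 .055
```

```text
clock 3.47 pos [0.4221 0.1822 0.0562] local xy -0.1349 0.0003 F [-0.6  0.5 -0.3] Fu -0.4 open 0.01
yaw err of tool y deg -0.07430716469675147 z [ 0.001  0.002 -1.   ]
delta cm [-0.03  0.99  0.12]
```

Emit:
{"op": "send_rows", "data": {
  "series": [
    {"delta_pos": [0,0.3,0],"turn": 0,"jaw": 1},
    {"delta_pos": [0,0.6,0],"turn": 0,"jaw": 1},
    {"delta_pos": [0,0.6,0],"turn": 0,"jaw": 1}
  ]
}}

```text
clock: 3.72
tool_pos: [0.4272, 0.1836, 0.0557]
eef_rot: [0.604, 0.797, 0.0, 0.0]
contact_force: [-1.0, 0.1, -0.0]
opening: 0.007
```

Emit:
{"op": "send_rows", "data": {
  "series": [
    {"delta_pos": [0,0.3,0],"turn": 0,"jaw": 1},
    {"delta_pos": [0,0.5,0],"turn": 0,"jaw": 1},
    {"delta_pos": [0,0.5,0],"turn": 0,"jaw": 1}
  ]
}}

```text
clock: 3.97
tool_pos: [0.4307, 0.1845, 0.0556]
eef_rot: [0.604, 0.797, -0.001, -0.0]
contact_force: [-2.1, -0.6, 2.6]
opening: 0.008
```

```bash
python3 mv.py -.06 0 .055
```

```text
clock 3.97 pos [0.4307 0.1845 0.0556] local xy -0.126 0.0001 F [-2.1 -0.6  2.6] Fu -2.21 open 0.01
yaw err of tool y deg -0.00302780031371519 z [-0.001 -0.001 -1.   ]
delta cm [-0.01  6.6   0.05]
```

Emit:
{"op": "send_rows", "data": {
  "series": [
    {"delta_pos": [0,0.3,0],"turn": 0,"jaw": 1},
    {"delta_pos": [0,0.6,0],"turn": 0,"jaw": 1},
    {"delta_pos": [0,0.9,0],"turn": 0,"jaw": 1},
    {"delta_pos": [0,1.2,0],"turn": 0,"jaw": 1},
    {"delta_pos": [0,1.5,0],"turn": 0,"jaw": 1},
    {"delta_pos": [0,1.8,0],"turn": 0,"jaw": 1},
    {"delta_pos": [0,2.1,0],"turn": 0,"jaw": 1},
    {"delta_pos": [0,2.4,0],"turn": 0,"jaw": 1}
  ]
}}

```text
clock: 4.63
tool_pos: [0.451, 0.1902, 0.0556]
eef_rot: [0.603, 0.797, -0.003, -0.001]
contact_force: [-8.9, -1.1, 6.8]
opening: 0.005
```

```bash
python3 mv.py -.06 0 .055
```

```text
clock 4.63 pos [0.451  0.1902 0.0556] local xy -0.1049 0.0001 F [-8.9 -1.1  6.8] Fu -8.85 open 0.01
yaw err of tool y deg 0.06993261136216411 z [-0.006 -0.003 -1.   ]
delta cm [-0.01  4.49  0.03]
```

Emit:
{"op": "send_rows", "data": {
  "series": [
    {"delta_pos": [0,0.3,-0.05],"turn": 0,"jaw": 1},
    {"delta_pos": [0,0.6,-0.1],"turn": 0,"jaw": 1},
    {"delta_pos": [0,0.9,-0.1],"turn": 0,"jaw": 1},
    {"delta_pos": [0,1.2,-0.1],"turn": 0,"jaw": 1},
    {"delta_pos": [0,1.5,-0.1],"turn": 0,"jaw": 1},
    {"delta_pos": [0,1.8,-0.1],"turn": 0,"jaw": 1},
    {"delta_pos": [0,2.1,-0.1],"turn": 0,"jaw": 1},
    {"delta_pos": [0,2.3,-0.1],"turn": 0,"jaw": 1}
  ]
}}

```text
clock: 5.3
tool_pos: [0.4732, 0.1964, 0.0558]
eef_rot: [0.604, 0.797, -0.003, -0.002]
contact_force: [-7.8, -0.0, -1.0]
opening: 0.001
```

```bash
python3 mv.py -.06 0 .055; python3 - <<'E'
from h import *
i=vision.snapshot('scene'); cv2.imwrite('pics/s3.png',cv2.resize(i[110:230,150:310],None,fx=4,fy=4,interpolation=2))
E
```

```text
clock 5.3 pos [0.4732 0.1964 0.0558] local xy -0.0818 0.0001 F [-7.8 -0.  -1. ] Fu -7.55 open 0.0
yaw err of tool y deg 0.04681568317825224 z [-0.006 -0.003 -1.   ]
delta cm [-0.01  2.18  0.06]
```

View pics/s3.png

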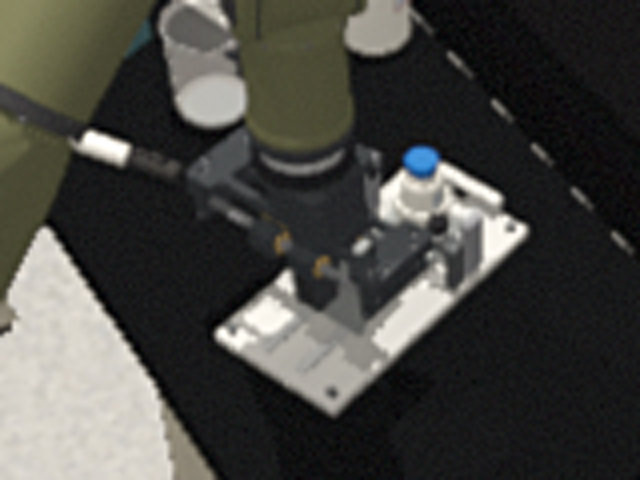

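The plate is moving with the finger and the bottle is still upright, with its cap at about (420,160) in the crop. Slide travel is about 45 mm.

Emit:
{"op": "send_rows", "data": {
  "series": [
    {"delta_pos": [0,0.2,0],"turn": 0,"jaw": 1},
    {"delta_pos": [0,0.4,0],"turn": 0,"jaw": 1},
    {"delta_pos": [0,0.6,0],"turn": 0,"jaw": 1},
    {"delta_pos": [0,0.8,0],"turn": 0,"jaw": 1},
    {"delta_pos": [0,1.0,0],"turn": 0,"jaw": 1},
    {"delta_pos": [0,1.2,0],"turn": 0,"jaw": 1},
    {"delta_pos": [0,1.4,0],"turn": 0,"jaw": 1},
    {"delta_pos": [0,1.6,0],"turn": 0,"jaw": 1}
  ]
}}

```text
clock: 6.02
tool_pos: [0.4881, 0.2006, 0.0558]
eef_rot: [0.604, 0.797, -0.003, -0.002]
contact_force: [-8.9, -1.2, 0.8]
opening: 0.006
```

```bash
python3 mv.py -.06 0 .055
```

```text
clock 6.02 pos [0.4881 0.2006 0.0558] local xy -0.0664 0.0001 F [-8.9 -1.2  0.8] Fu -8.88 open 0.01
yaw err of tool y deg 0.05652279417105355 z [-0.007 -0.003 -1.   ]
delta cm [-0.01  0.64  0.07]
```

About 60 mm of travel now. I'll go on in small, slow steps and watch the force.

Emit:
{"op": "send_rows", "data": {
  "series": [
    {"delta_pos": [0,0.1,0],"turn": 0,"jaw": 1},
    {"delta_pos": [0,0.2,0],"turn": 0,"jaw": 1},
    {"delta_pos": [0,0.3,0],"turn": 0,"jaw": 1},
    {"delta_pos": [0,0.4,0],"turn": 0,"jaw": 1},
    {"delta_pos": [0,0.5,0],"turn": 0,"jaw": 1}
  ]
}}

```text
clock: 6.43
tool_pos: [0.4929, 0.2019, 0.0558]
eef_rot: [0.604, 0.797, -0.003, -0.002]
contact_force: [-8.8, -0.1, 0.1]
opening: 0.002
```

Emit:
{"op": "send_rows", "data": {
  "series": [
    {"delta_pos": [0,0.1,0],"turn": 0,"jaw": 1},
    {"delta_pos": [0,0.2,0],"turn": 0,"jaw": 1},
    {"delta_pos": [0,0.2,0],"turn": 0,"jaw": 1}
  ]
}}

```text
clock: 6.68
tool_pos: [0.4951, 0.2026, 0.0558]
eef_rot: [0.604, 0.797, -0.003, -0.002]
contact_force: [-8.5, -1.3, 0.3]
opening: 0.003
```

Emit:
{"op": "send_rows", "data": {
  "series": [
    {"delta_pos": [0,0.05,0],"turn": 0,"jaw": 1},
    {"delta_pos": [0,0.1,0],"turn": 0,"jaw": 1},
    {"delta_pos": [0,0.1,0],"turn": 0,"jaw": 1}
  ]
}}

```text
clock: 6.93
tool_pos: [0.4959, 0.2028, 0.0558]
eef_rot: [0.604, 0.797, -0.003, -0.002]
contact_force: [-7.1, -1.2, 0.7]
opening: 0.004
```

Emit:
{"op": "send_rows", "data": {
  "series": [
    {"delta_pos": [0,0.05,0],"turn": 0,"jaw": 1},
    {"delta_pos": [0,0.1,0],"turn": 0,"jaw": 1},
    {"delta_pos": [0,0.1,0],"turn": 0,"jaw": 1}
  ]
}}

```text
clock: 7.18
tool_pos: [0.4968, 0.2031, 0.0558]
eef_rot: [0.604, 0.797, -0.003, -0.002]
contact_force: [-8.2, 0.2, -0.5]
opening: 0.003
```

Emit:
{"op": "send_rows", "data": {
  "series": [
    {"delta_pos": [0,0.05,0],"turn": 0,"jaw": 1},
    {"delta_pos": [0,0.1,0],"turn": 0,"jaw": 1},
    {"delta_pos": [0,0.1,0],"turn": 0,"jaw": 1}
  ]
}}

```text
clock: 7.43
tool_pos: [0.4978, 0.2033, 0.0558]
eef_rot: [0.604, 0.797, -0.003, -0.002]
contact_force: [-8.0, 0.1, -0.1]
opening: 0.006
```

Emit:
{"op": "send_rows", "data": {
  "series": [
    {"delta_pos": [0,0.05,0],"turn": 0,"jaw": 1},
    {"delta_pos": [0,0.1,0],"turn": 0,"jaw": 1},
    {"delta_pos": [0,0.1,0],"turn": 0,"jaw": 1}
  ]
}}

```text
clock: 7.68
tool_pos: [0.4979, 0.2034, 0.0558]
eef_rot: [0.603, 0.797, -0.004, -0.002]
contact_force: [-9.1, -1.1, 3.2]
opening: 0.006
```

Emit:
{"op": "send_rows", "data": {
  "series": [
    {"delta_pos": [0,0.05,0],"turn": 0,"jaw": 1},
    {"delta_pos": [0,0.1,0],"turn": 0,"jaw": 1},
    {"delta_pos": [0,0.1,0],"turn": 0,"jaw": 1}
  ]
}}

```text
clock: 7.93
tool_pos: [0.4979, 0.2034, 0.0558]
eef_rot: [0.603, 0.798, -0.005, -0.002]
contact_force: [-11.2, -2.1, 4.6]
opening: 0.001
```

```bash
python3 mv.py -.06 0 .055
```

```text
clock 7.93 pos [0.4979 0.2034 0.0558] local xy -0.0562 0.0001 F [-11.2  -2.1   4.6] Fu -11.34 open 0.0
yaw err of tool y deg 0.08788800145469366 z [-0.01  -0.005 -1.   ]
delta cm [-0.01 -0.38  0.08]
```

It's at the end stop: no further motion, and the force rose gently to 11 N. I'll let go by retreating faster than the slide returns.

Emit:
{"op": "send_rows", "data": {
  "series": [
    {"delta_pos": [0,-3.5,0],"turn": 0,"jaw": 1},
    {"delta_pos": [0,-7,0],"turn": 0,"jaw": 1},
    {"delta_pos": [0,-9.5,0],"turn": 0,"jaw": 1},
    {"delta_pos": [0,-10.5,0],"turn": 0,"jaw": 1},
    {"delta_pos": [0,-10.5,0],"turn": 0,"jaw": 1},
    {"delta_pos": [0,-10.5,0],"turn": 0,"jaw": 1}
  ]
}}

```text
clock: 8.43
tool_pos: [0.4033, 0.1772, 0.0568]
eef_rot: [0.603, 0.797, 0.0, 0.001]
contact_force: [-0.2, 0.6, 0.7]
opening: 0.007
```

```bash
python3 mv.py -.16 0 .25
```

```text
clock 8.43 pos [0.4033 0.1772 0.0568] local xy -0.1543 0.0005 F [-0.2  0.6  0.7] Fu -0.06 open 0.01
yaw err of tool y deg 0.06736101309336107 z [ 0.001 -0.    -1.   ]
delta cm [ -0.06  -0.55 -19.33]
```

Now I'll raise the arm and move left toward the start so the view is clear.

Emit:
{"op": "send_rows", "data": {
  "series": [
    {"delta_pos": [0,0,-3],"turn": 0,"jaw": 1},
    {"delta_pos": [0,0,-6],"turn": 0,"jaw": 1},
    {"delta_pos": [0,0,-9],"turn": 0,"jaw": 1},
    {"delta_pos": [0,0,-12],"turn": 0,"jaw": 1},
    {"delta_pos": [0,0,-15],"turn": 0,"jaw": 1},
    {"delta_pos": [0,0,-18],"turn": 0,"jaw": 1},
    {"delta_pos": [0,0,-19.5],"turn": 0,"jaw": 1},
    {"delta_pos": [0,0,-19.5],"turn": 0,"jaw": 1}
  ]
}}

```text
clock: 9.1
tool_pos: [0.4055, 0.1782, 0.2554]
eef_rot: [0.605, 0.796, 0.004, 0.001]
contact_force: [-1.1, 0.0, 0.1]
opening: 0.001
```

Emit:
{"op": "send_rows", "data": {
  "series": [
    {"delta_pos": [3,-0.3,0],"turn": 0,"jaw": 1},
    {"delta_pos": [6,-0.6,0],"turn": 0,"jaw": 1},
    {"delta_pos": [9,-1,0],"turn": 0,"jaw": 1},
    {"delta_pos": [12,-1.3,0],"turn": 0,"jaw": 1},
    {"delta_pos": [15,-1.6,0],"turn": 0,"jaw": 1},
    {"delta_pos": [18,-1.9,0],"turn": 0,"jaw": 1},
    {"delta_pos": [20,-2,0],"turn": 0,"jaw": 1},
    {"delta_pos": [20,-2,0],"turn": 0,"jaw": 1}
  ]
}}

```text
clock: 9.77
tool_pos: [0.3274, 0.3692, 0.2519]
eef_rot: [0.602, 0.798, 0.002, -0.003]
contact_force: [0.9, 0.6, -0.0]
opening: 0.009
```

```bash
cat > chk.py <<'E'
from h import *
x,y,a=.552,.2185,np.radians(15.7);O=np.array([x,y,0]);u=np.array([np.cos(a),np.sin(a),0]);v=np.array([-u[1],u[0],0])
o=[]
for n in('scene','top'):
    im=vision.snapshot(n);cv2.imwrite(f'pics/{n}_end.png',im)
    for f,l in((im,'end'),(cv2.imread(f'pics/{n}0.png'),'start')):
        c0=proj(n,O+.02*u+[0,0,.09])[0].astype(int);w=35;s=f[c0[1]-w:c0[1]+w,c0[0]-w:c0[0]+w].astype(int)
        m=(s[...,0]>s[...,2]+60);yy,xx=np.nonzero(m);c=[xx.mean()+c0[0]-w,yy.mean()+c0[1]-w]
        d=(back(n,c,.095)-O)[0];print(n,l,'cap px',np.round(c,1),'local',(d@u).round(4),(d@v).round(4),m.sum())
    c=proj(n,O)[0].astype(int);o.append(cv2.resize(im[c[1]-60:c[1]+55,c[0]-48:c[0]+50],None,fx=4,fy=4,interpolation=2))
cv2.imwrite('pics/end.png',np.hstack(o)); print(r.get_state()['clock'])
E
python3 chk.py
```

```text
scene end cap px [253.5 150.4] local 0.0399 0.0011 54
scene start cap px [245.6 157.6] local -0.0001 -0.0001 52
top end cap px [207.6 197.8] local 0.0455 0.0015 52
top start cap px [211.3 210.3] local 0.0052 0.0011 54
9.8667
```

View pics/end.png

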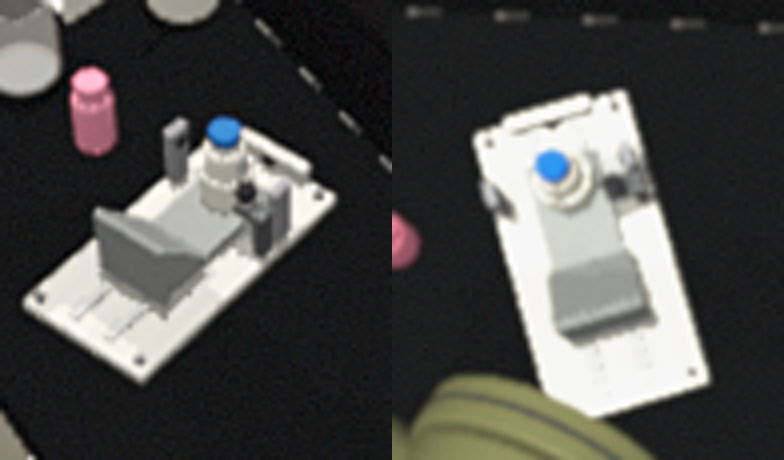

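View pics/scene_end.png

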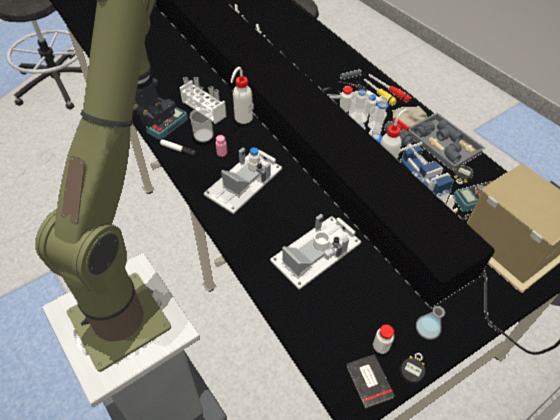

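The cap moved 40.0 mm in the scene view and 40.3 mm in the top view, so the slide has latched in the middle. The bottle stands upright between the heads, and everything else is where it was. I'm handing in the job.

```bash
python3 -c "
from plant import order; print(order.finish_job())"
```

```text
the job is handed in; nothing more can be done
None
```

The loaded slide, on the left station, is latched in the middle with the bottle upright between the light-gate heads, and the job is handed in at about 9.9 s.

- **Push:** With closed fingertips I pushed the plate back until it stopped moving. The last steps were 1 mm each, and the force at the stop rose gently to about 11 N.
- **Release:** I then backed the fingers away faster than the slide returns, so it sprang back by itself.
- **Last checks:** The bottle cap ended 40.0 mm (scene camera) and 40.3 mm (top camera) from where it started, against 40 mm for the latched position. By eye in the pictures, the empty slide is still out, and the glassware, the spare bottle and the pink look-alike have not moved. The contact force on the tool was near zero after the release.
- **Disagreement:** The two cameras placed the station about 6 mm apart, more than the stated 2 mm calibration. I worked between the two positions, and the contact and end-stop positions were found by force.

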